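Clear the stack beside the microscopes

TASK

Take the stack on the lab bench apart and put each thing in its own place: press the marker pen down between the spring jaws of the clip until it is fully home and lies along it, lay the glass counting chamber flat and lengthwise on the slide block between its two end stops, set the glass culture dish inside the ring of the colony counter, and put the slide box upright inside the low tray. Keep the dish level, set both glass things down rather than dropping them, and leave the test tube rack and the oil bottle where they are.

Things in the scene. Friction and masses are not known exactly. Their poses are not given: they have to be found in the camera images.
- marker: Marker pen, top of the stack: straight eight-sided barrel 140 mm long, 13 mm across its flats (13 mm tall as it lies; the side flats are 5.4 mm high), white with a black cap on the +x end, 30 g. At the start it lies on the counting chamber, its middle near the chamber's middle. Origin: middle of the pen on its axis, 6.5 mm above its underside; x along it.
- chamber: Counting chamber, second from the top: a thick green-tinted glass slide 76 x 32 x 6 mm (x, y, z), with two pale grooves across it and a bright square in the middle, 40 g. It lies flat on the culture dish. Origin: centre of its underside; x along its length, z up.
- dish: Culture dish with its lid on, handled as one solid piece: flat round clear glass with a white bottom, 58 mm across and 16 mm high, 60 g, third from the top. It stands on the slide box. Origin: centre of its underside, z up.
- slide_box: Slide box, bottom of the stack: closed grey plastic box 100 x 60 x 34 mm (x, y, z) with a dark seam round it and a small steel latch on the -x end, 250 g, stands on the bench. Origin: centre of its underside; x along its length, z up.
- clip: Fixed spring clip: black base 124 x 50 x 10 mm, x along the pen; origin: centre of underside. Two steel jaws flare to a mouth 28 mm wide at 42 mm height, 7 mm gap at 23 mm; each has prongs at x = -41, +41 mm, fingers fit between (68 mm). A pen along x (either way), held mid-length and pushed straight down (5 to 10 N) parts them and snaps under; home, its underside is on the base, at 10 mm.
- slide_block: Slide block for the counting chamber, fixed: aluminium bar 108 x 36 mm (x, y), top 16 mm above the bench, with a dark rubber strip along it and a stop 4 mm high and 6 mm thick at each end (96 mm between the stops). The chamber lies on it lengthwise (along x), either way round. Origin: centre of its underside; x along its length.
- counter: Colony counter for the culture dish, fixed: white slab 130 x 110 mm, top 20 mm above the bench, with a black disc ringed by a steel ring 76 mm in inner and 84 mm in outer diameter that rises 3 mm above the top. The dish stands on the disc inside the ring. Origin: centre of the slab's underside, on the ring's axis.
- box_tray: Low tray for the slide box, fixed: open aluminium tray 128 x 88 mm outside (x, y), walls 4 mm thick and 9 mm high, inside 120 x 80 mm, inner floor 4 mm above the bench. The box goes in lengthwise (along x), either way round. Origin: centre of its underside; x along its length.
- tube_rack: Test tube rack, a bystander to leave alone: white rack 180 x 66 mm with glass tubes up to 123 mm high. Origin: centre of its underside; x along its length.
- oil_bottle: Small amber bottle of oil, a bystander to leave alone: 38 mm across, 75 mm high. Origin: centre of its underside.
Not all that is in view belongs to the job. Of the things like the marker, leave any that is orange; of the rest the larger one is meant.

How it is judged:
By the outcome, as a careful person would: the job done as asked, in the order asked, and still so for the second after the job is handed in, with the robot touching nothing.
It also fails if it takes over 128 s, if anything falls off the work surface, if the arm or the gripper's body presses on something with over 40 N, if the wrist force passes 120 N, or if a joint passes its speed limit or range.

ROBOT

A 7-joint arm with a two-finger parallel gripper is mounted at the origin on the work surface. World frame = base frame: x ahead of the robot, y to its left, z up, the work surface at z = 0. Lengths are in m, angles in rad, forces in N, time in s.
With the tool pointing down it reaches from about 0.4 to 0.85 m from the base axis. Payload 4.5 kg.
Tool frame: the origin (TCP) lies on the centre line of the jaws, within the pads' length; the fingertips stand 19 mm ahead of it and the grasp point (between the pads) is the TCP; z points along the fingers, y is the direction in which the jaws open and shut (so a half turn about z gives the same grasp; the last joint's range is limited). The gripper opens to 88 mm and grips with 3 to 60 N. Pads are 18 mm wide; open, the fingers measure 123 mm over their backs; the gripper's body (75 mm by 187 mm) begins 45 mm behind the grasp point.
Start: joints at [-1.114, 0.689, -0.195, 1.565, 0.157, 0.902, -0.215], TCP at [0.256, 0.57, 0.258] pointing down, gripper open.
Joint ranges: [-3.01, 3.01], [-0.46, 2.08], [-1.47, 1.51], [0.13, 2.56], [-1, 4.14], [0.04, 2.09], [-2.66, 2.66]. Speed limits (rad/s): [2.57, 2.57, 3.14, 3.14, 3.14, 3.14, 3.14].

INTERFACE

Orientations are given as a unit quaternion [x, y, z, w].
In Python, from bench import env gives the robot as it stands.
- The arm moves only by the shell command python3 -m crank 'ROWS'. ROWS is JSON, a list of rows, each a list of 7 numbers: the turn, a rotation vector about the tool's x, y, z in rad, then the shift along the tool's x, y, z in m, then the opening, from -1 (shut) to 1 (fully open). In form: [[ax, ay, az, dx, dy, dz, gripper], ...]. A call has exactly 5 rows; each row is the pose to reach, as a shift and turn from the pose measured when the call began, along the tool's axes at that moment; what a row does not reach only later rows make up. A row lasts 1/12 s, in which the tool goes at most 41.7 mm and 7.16 degrees, less where a joint would pass 70% of its speed; a pose out of reach is approached as far as the arm can. A call with a gripper value outside its range is refused whole. The fingers move at their own pace and stop on an object; the grip force is fixed at half the most. Time passes only in rows, so rows that repeat a pose let the fingers close, or fill a call up. It gives the time, the measured TCP pose, the force and the opening at its end, in the units of the state.
- env.sense(): the state, without advancing time (a new reading comes with each control period).
- env.camera(name): name is "scene" or "top" or "wrist"; returns the picture (400x640x3 uint8, blue, green, red); there is no depth.
- env.camera_params(name): a dict with "camera_matrix" (3x3 intrinsics, pixels), "rvec" (rotation vector, rad) and "tvec" (3), from world to camera coordinates, as OpenCV has them. Camera axes: x right, y down, z forward; pixel columns grow to the right and rows downward; lengths in m; the calibration is good to about 2 mm. A picture is of the moment at which its call begins: read the wrist's pose just before it. camera_params takes no time and is no camera call; for the wrist camera it gives the pose at the moment of the call.
- env.finish_job(): hands the job in, once; it reports no verdict.
The state is a dict: "time_s": time; "q": joint angles; "dq": joint speeds; "joint_efforts": joint torques, N m; "eef_pos": TCP position; "ee_rot": TCP orientation; "contact_force": force on the tool from outside, world axes, zero at the start; "torque": the same for the moment, N m; "grip_width": opening from 0.0 (shut) to 1.0 (fully open).
Only numpy, scipy, OpenCV 4.12 (cv2) and the standard library are available. Lean on these libraries where they do the work, as an engineer would, in place of code of your own. Each camera call takes 0.05 s, during which the arm holds its last target. There are 200 camera calls.

## Working session

There is one attempt and no reset: what is moved stays moved. The work goes in short steps, Python scripts to look and compute and a shell command to move; the robot and the scene stay as the last step left them, time stands still between calls to the robot, and variables do not carry over. Pictures are saved under pics/ and viewed, about 12 in all and at most 16, crops included, and the job is handed in when it is done.

```bash
mkdir -p pics; ls
python3 - <<'E'
from bench import env
import cv2
print(env.sense())
for n in ("scene","top"):
    cv2.imwrite(f"pics/{n}0.png",env.camera(n)); print(n,env.camera_params(n))
E
```

```text
pics
{'time_s': 0.0, 'q': array([-1.11419584,  0.6899667 , -0.19452976,  1.56630139,  0.15731464,
        0.90251226, -0.21513751]), 'dq': array([ 0.00077148,  0.00089995,  0.00047275,  0.00060338, -0.00063748,
       -0.00017786,  0.0011394 ]), 'joint_efforts': array([ 4.32041543e-04, -5.27567267e+01, -1.26674473e+00, -1.53430957e+01,
       -5.25753584e-02,  6.32162264e-03,  1.65555398e-04]), 'eef_pos': array([0.25624813, 0.56941888, 0.25693256]), 'ee_rot': array([ 2.09798332e-01,  9.77744269e-01, -8.88407462e-04, -1.22279307e-04]), 'contact_force': array([-0.11290903, -0.18658488, -0.22228803]), 'torque': array([0.01012744, 0.01362759, 0.04091536]), 'grip_width': 0.9982701064663574}
scene {'camera_matrix': array([[362.79898317,   0.        , 319.04412403],
       [  0.        , 362.79898317, 197.30032491],
       [  0.        ,   0.        ,   1.        ]]), 'rvec': array([ 2.17022121,  1.01112375, -0.44784987]), 'tvec': array([-0.35335704, -0.22597384,  1.55821146])}
top {'camera_matrix': array([[446.0338788 ,   0.        , 315.27893625],
       [  0.        , 446.0338788 , 202.15618538],
       [  0.        ,   0.        ,   1.        ]]), 'rvec': array([ 2.19814312, -2.17466924,  0.06624241]), 'tvec': array([-0.00778295,  0.52794614,  1.21062613])}
```

View pics/scene0.png

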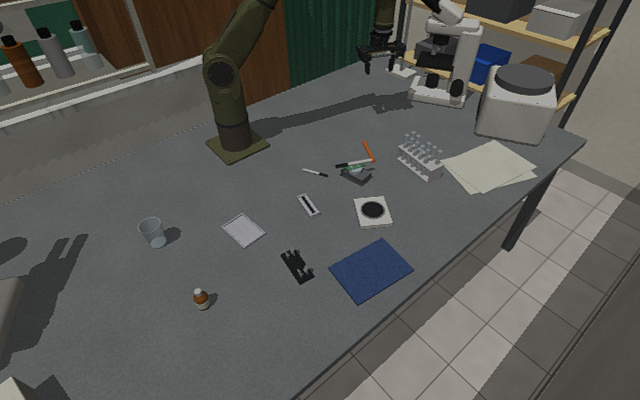

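View pics/top0.png

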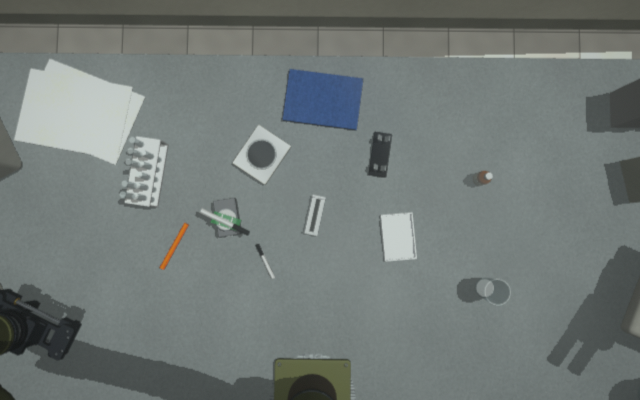

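Pen candidates in the top view are the orange one (174,246), a small white one (265,261), and a larger white one with a black cap on the stack (222,221). The stack pen fits, since it is larger and not orange. I'll confirm in an enlarged crop.

Run:
```python
import cv2
im=cv2.imread("pics/top0.png")
c=cv2.resize(im[185:285,150:290],None,fx=5.5,fy=5.5,interpolation=cv2.INTER_CUBIC); cv2.imwrite("pics/c1.png",c)
c=cv2.resize(im[115:275,225:425],None,fx=3.75,fy=3.75,interpolation=cv2.INTER_CUBIC); cv2.imwrite("pics/c2.png",c)
```

```text
(no output)
```

View pics/c1.png

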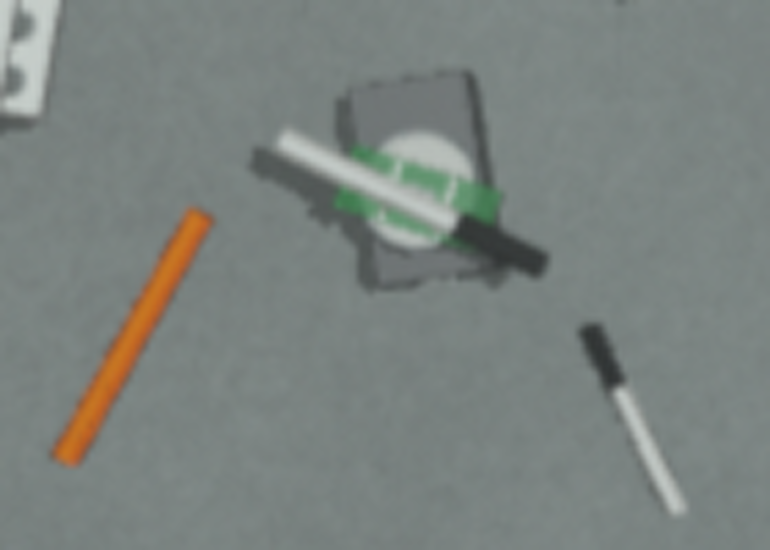

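View pics/c2.png

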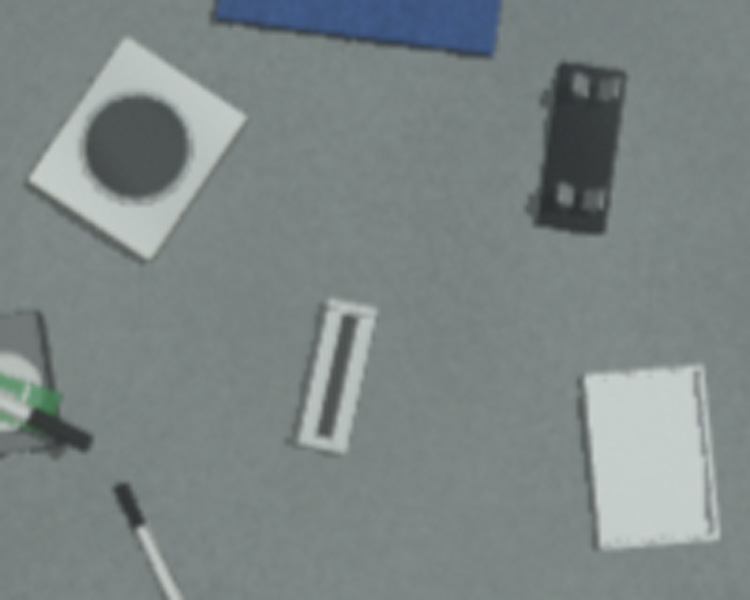

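```bash
cat > h.py <<'E'
import cv2,numpy as np
from scipy.spatial.transform import Rotation as R
from bench import env
def w(n,px,z):
    "pixels of camera n -> world points at height z"
    p=env.camera_params(n); Rm=cv2.Rodrigues(p["rvec"])[0]; t=p["tvec"]
    d=cv2.undistortPoints(np.float64(px).reshape(-1,1,2),p["camera_matrix"],None)[:,0]
    d=np.c_[d,np.ones(len(d))]@Rm; c=-Rm.T@t
    return c+d*((z-c[2])/d[:,2])[:,None]
def rel(xyz,jaw=None):
    "jaw: world angle (deg) of the jaw direction; prints turn about tool z and shift in tool axes; also downward fix"
    s=env.sense(); T=R.from_quat(s["ee_rot"]); p=s["eef_pos"]
    m=T.as_matrix(); rv=np.zeros(3)
    if jaw is not None:
        best=None
        for k in (0,180):
            a=np.radians(jaw+k); y=np.array([np.cos(a),np.sin(a),0]); z=np.array([0,0,-1.]); x=np.cross(y,z)
            v=(T.inv()*R.from_matrix(np.c_[x,y,z])).as_rotvec()
            if best is None or np.linalg.norm(v)<np.linalg.norm(best): best=v
        rv=best
    print("turn",rv.round(3),"shift",(m.T@(np.array(xyz)-p)).round(4),"pos",p.round(4),"jaw",np.degrees(np.arctan2(m[1,1],m[0,1])).round(1),"q7",s["q"][6].round(2),"F",s["contact_force"].round(1),"w",round(float(s["grip_width"]),3),"t",round(s["time_s"],2))
E
python3 - <<'E'
from h import *
def c1(*p): return (np.array(p)+.5)/5.5-.5+[150,185]
def c2(*p): return (np.array(p)+.5)/3.75-.5+[225,115]
def rect(n,P):
    P=P[:,:2]; e=[P[(i+1)%4]-P[i] for i in range(4)]; L=[np.linalg.norm(x).round(4) for x in e]
    a=[np.degrees(np.arctan2(x[1],x[0])).round(1)for x in e]; print(n,P.mean(0).round(4),L,a)
pen=w("top",c1((286,138),(540,265)),.0625); d=pen[1]-pen[0]
print("pen",pen.mean(0),np.linalg.norm(d),np.degrees(np.arctan2(d[1],d[0])))
rect("box",w("top",c1((345,90),(470,72),(505,268),(372,290)),.034))
rect("chamber",w("top",c1((358,147),(503,190),(490,225),(335,203)),.056))
print("dish",w("top",c1((422,190)),.05))
rect("clip",w("top",c2((563,62),(627,70),(605,233),(537,228)),.01))
rect("block",w("top",c2((328,298),(377,308),(345,453),(297,445)),.02))
rect("counter",w("top",c2((127,38),(246,118),(150,262),(28,180)),.02)); print("ring",w("top",c2((137,147)),.021))
rect("tray",w("top",c2((585,375),(704,366),(720,540),(600,548)),.009))
print("rack",w("top",[(137,137),(167,140),(157,207),(123,205)],.06)[:,:2])
rel((0,0,0))
E
```

```text
pen [0.47201635 0.23688797 0.0625    ] 0.13737637835802977 -115.76342916515986
box [0.4833 0.238 ] [np.float64(0.0623), np.float64(0.0984), np.float64(0.0662), np.float64(0.0996)] [np.float64(-81.2), np.float64(-168.6), np.float64(100.0), np.float64(9.1)]
chamber [0.4771 0.2341] [np.float64(0.0735), np.float64(0.018), np.float64(0.0759), np.float64(0.0292)] [np.float64(-105.8), np.float64(160.8), np.float64(82.6), np.float64(-21.0)]
dish [[0.47784207 0.23511761 0.05      ]]
clip [ 0.6646 -0.1813] [np.float64(0.048), np.float64(0.1234), np.float64(0.0504), np.float64(0.1261)] [np.float64(-96.7), np.float64(172.4), np.float64(86.4), np.float64(-8.7)]
block [ 4.929e-01 -2.000e-04] [np.float64(0.0367), np.float64(0.1085), np.float64(0.0355), np.float64(0.1099)] [np.float64(-101.0), np.float64(168.1), np.float64(81.2), np.float64(-11.2)]
counter [0.6585 0.1484] [np.float64(0.1068), np.float64(0.1278), np.float64(0.1089), np.float64(0.1282)] [np.float64(-123.5), np.float64(147.3), np.float64(56.7), np.float64(-33.6)]
ring [[0.66002153 0.14890862 0.021     ]]
tray [ 0.4362 -0.2325] [np.float64(0.088), np.float64(0.1279), np.float64(0.0881), np.float64(0.1271)] [np.float64(-85.1), np.float64(-174.9), np.float64(94.4), np.float64(5.0)]
rack [[0.6954894  0.47838868]
 [0.68815563 0.39744967]
 [0.50785219 0.41822419]
 [0.51221244 0.50894755]]
turn [0. 0. 0.] shift [ 1.00e-04 -6.24e-01  2.58e-01] pos [0.2563 0.5695 0.257 ] jaw 65.8 q7 -0.22 F [ 0.3  0.  -0.2] w 1.0 t 0.1
```

```bash
python3 -m crank '[[0,0,0.12,-0.034,-0.022,0.004,1],[0,0,0.24,-0.067,-0.043,0.008,1],[0,0,0.36,-0.1,-0.065,0.012,1],[0,0,0.48,-0.134,-0.087,0.016,1],[0,0,0.6,-0.167,-0.108,0.02,1]]'; python3 -c "
from h import *
rel((.45,.237,.21),-26)"
```

```text
time_s: 0.52
eef_pos: [0.3649, 0.4003, 0.2369]
ee_rot: [0.492, 0.871, -0.001, 0.0]
contact_force: [1.0, 0.1, 0.6]
grip_width: 1.003
turn [-0.001  0.002  0.996] shift [-0.1838 -0.0113  0.0272] pos [0.3649 0.4003 0.2369] jaw 31.1 q7 -0.41 F [1.  0.1 0.6] w 1.003 t 0.52
```

```bash
python3 -m crank '[[0,0,0.12,-0.037,-0.002,0.005,1],[0,0,0.24,-0.074,-0.004,0.01,1],[0,0,0.36,-0.11,-0.006,0.015,1],[0,0,0.48,-0.147,-0.009,0.02,1],[0,0,0.6,-0.184,-0.011,0.027,1]]' >/dev/null; python3 -m crank '[[0,0,0.12,0,0,0,1],[0,0,0.24,0,0,0,1],[0,0,0.36,0,0,0,1],[0,0,0.42,0,0,0,1],[0,0,0.42,0,0,0,1]]' ; python3 -c "
from h import *
rel((.472,.237,.21),-26)
cv2.imwrite('pics/w1.png',env.camera('wrist')); p=env.camera_params('wrist');print(p)
np.savez('w1',**p)"
```

```text
time_s: 1.35
eef_pos: [0.4505, 0.2353, 0.2097]
ee_rot: [0.856, 0.517, -0.001, 0.001]
contact_force: [-0.3, -1.0, -0.1]
grip_width: 0.998
turn [ 0.     0.003 -0.031] shift [ 0.0115  0.0182 -0.0003] pos [0.4505 0.2353 0.2097] jaw -27.8 q7 -0.82 F [-0.3 -1.  -0.1] w 0.998 t 1.35
{'camera_matrix': array([[293.08038844,   0.        , 321.70835418],
       [  0.        , 293.08038844, 198.63119502],
       [  0.        ,   0.        ,   1.        ]]), 'rvec': array([-2.76975123,  0.68129985,  0.10142082]), 'tvec': array([-0.29067471,  0.37488028,  0.46582278])}
```

View pics/w1.png

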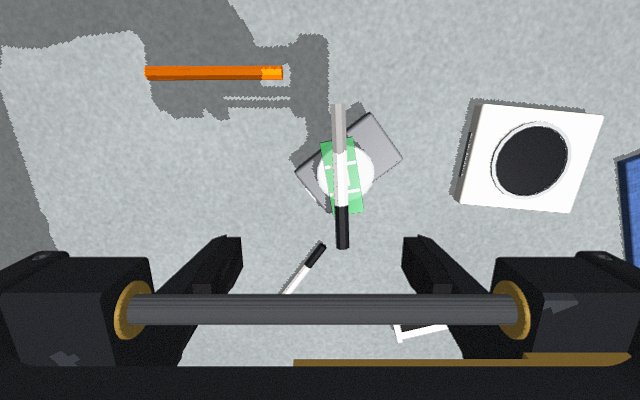

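The wrist view shows the stack pen from (338,104) to (343,248), the chamber beneath it with corners near (320,142), (353,137), (364,210) and (333,214), and the dish at (345,171). The ring centre is at (532,160).

Run:
```python
from h import *
pen=w("wrist",[(338,104),(343,248)],.0625); d=pen[1]-pen[0]
print("pen",pen.mean(0),np.linalg.norm(d),np.degrees(np.arctan2(d[1],d[0])))
c=w("wrist",[(320,142),(353,137),(364,210),(333,214)],.056); print("ch",c.mean(0),c[:,:2].round(4).tolist())
for i,j in((1,2),(0,3)): e=c[j]-c[i]; print(np.linalg.norm(e),np.degrees(np.arctan2(e[1],e[0])))
print("dish",w("wrist",[(345,171)],.05)); print("ring",w("wrist",[(532,160)],.021))
b=w("wrist",[(372,112),(403,157),(330,212),(294,172)],.034);print("box",b.mean(0),np.degrees(np.arctan2(*(b[1]-b[2])[1::-1])))
rel((pen.mean(0)[0],pen.mean(0)[1],.079),np.degrees(np.arctan2(d[1],d[0]))+90)
```

```text
pen [0.47234418 0.23624069 0.0625    ] 0.14126343038207842 -114.62049697783817
ch [0.47561026 0.2374967  0.056     ] [[0.4717, 0.2778], [0.5013, 0.2675], [0.4796, 0.197], [0.4498, 0.2077]]
0.07377558940779341 -107.1822465016549
0.07338740129843895 -107.36798485562453
dish [[0.48015832 0.24055907 0.05      ]]
ring [[0.66393304 0.15126089 0.021     ]]
box [0.4865255  0.24125073 0.034     ] 11.164331529421288
turn [ 0.     0.003 -0.052] shift [0.0113 0.0189 0.1308] pos [0.4505 0.2354 0.2098] jaw -27.6 q7 -0.82 F [-0.   0.3  0.3] w 1.0 t 1.4
```

```bash
python3 -m crank '[[0,0,-0.05,0.011,0.019,0.03,1],[0,0.003,-0.05,0.011,0.019,0.06,1],[0,0.003,-0.05,0.011,0.019,0.09,1],[0,0.003,-0.05,0.011,0.019,0.11,1],[0,0.003,-0.05,0.011,0.019,0.11,1]]' >/dev/null; python3 -c "
from h import *
rel((.4723,.2363,.0775),-25)
cv2.imwrite('pics/w2.png',env.camera('wrist')[0:330,180:500])"
```

```text
turn [-0.005  0.005  0.007] shift [0.0022 0.0016 0.0187] pos [0.47   0.2351 0.0962] jaw -24.6 q7 -0.73 F [-0.3  0.5  1.2] w 0.999 t 1.82
```

View pics/w2.png

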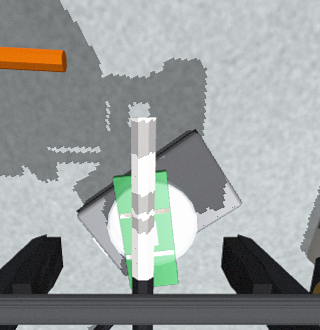

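The pen (crop column 143) is midway between the finger edges (62 and 222), so I'll descend and grip.

```bash
python3 -m crank '[[0,0,0,0.002,0.0015,0.006,1],[0,0,0,0.002,0.0015,0.012,1],[0,0,0,0.002,0.0015,0.018,1],[0,0,0,0.002,0.0015,0.0185,1],[0,0,0,0.002,0.0015,0.0185,1]]'; python3 -m crank '[[0,0,0,0,0,0,-1],[0,0,0,0,0,0,-1],[0,0,0,0,0,0,-1],[0,0,0,0,0,0,-1],[0,0,0,0,0,0,-1]]';  python3 -m crank '[[0,0,0,0,0,0,-1],[0,0,0,0,0,0,-1],[0,0,0,0,0,0,-1],[0,0,0,0,0,0,-1],[0,0,0,0,0,0,-1]]'
```

```text
time_s: 2.28
eef_pos: [0.4732, 0.2367, 0.0798]
ee_rot: [0.842, 0.54, -0.002, -0.0]
contact_force: [-0.7, -0.3, -0.4]
grip_width: 1.0
time_s: 2.7
eef_pos: [0.4732, 0.2367, 0.08]
ee_rot: [0.842, 0.54, -0.002, -0.0]
contact_force: [-0.5, 0.4, -0.6]
grip_width: 0.647
time_s: 3.12
eef_pos: [0.4733, 0.2367, 0.08]
ee_rot: [0.842, 0.54, -0.002, -0.0]
contact_force: [-0.2, 0.9, 0.4]
grip_width: 0.269
```

```bash
python3 -m crank '[[0,0,0,0,0,0.002,0.3],[0,0,0,0,0,0.0035,-0.4],[0,0,0,0,0,0.0035,-0.4],[0,0,0,0,0,0.0035,-0.4],[0,0,0,0,0,0.0035,-0.4]]'; python3 -m crank '[[0,0,0,0,0,0,-1],[0,0,0,0,0,0,-1],[0,0,0,0,0,0,-1],[0,0,0,0,0,0,-1],[0,0,0,0,0,0,-1]]'
```

```text
time_s: 3.53
eef_pos: [0.4732, 0.2367, 0.0764]
ee_rot: [0.842, 0.54, -0.002, -0.0]
contact_force: [-0.2, -0.4, 0.4]
grip_width: 0.301
time_s: 3.95
eef_pos: [0.4732, 0.2367, 0.0764]
ee_rot: [0.842, 0.54, -0.002, -0.0]
contact_force: [-0.6, -0.8, -0.9]
grip_width: 0.142
```

```bash
python3 -m crank '[[0,0,0,0,0,-0.01,-1],[0,0,0,0,0,-0.03,-1],[0,0,0,0,0,-0.06,-1],[0,0,0,0,0,-0.09,-1],[0,0,0,0,0,-0.1,-1]]'; python3 -c "
from h import *
rel((.664,-.181,.17),-98)
cv2.imwrite('pics/w3.png',env.camera('wrist')[0:330,180:500])"
```

```text
time_s: 4.37
eef_pos: [0.4752, 0.2374, 0.1805]
ee_rot: [0.842, 0.54, 0.001, -0.0]
contact_force: [0.0, 0.5, -0.8]
grip_width: 0.141
turn [-0.    -0.002  1.28 ] shift [-0.3016  0.3461  0.0103] pos [0.4752 0.2374 0.1805] jaw -24.7 q7 -0.75 F [ 0.   0.5 -0.8] w 0.141 t 4.37
```

View pics/w3.png

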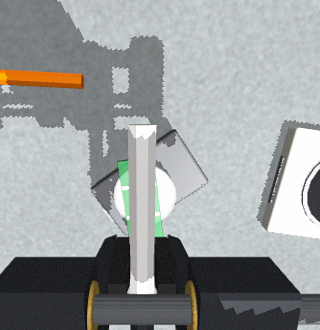

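The pen is held. The rest of the stack looks undisturbed.

```bash
python3 -m crank '[[0,0,0.12,-0.026,0.03,0,-1],[0,0,0.24,-0.052,0.06,0,-1],[0,0,0.36,-0.078,0.09,0,-1],[0,0,0.48,-0.104,0.12,0,-1],[0,0,0.6,-0.13,0.149,0,-1]]'>/dev/null; python3 -c "
from h import *
rel((.64,-.175,.17),-98)"
```

```text
turn [-0.001 -0.002  0.674] shift [-0.046   0.2408  0.0096] pos [0.5568 0.0555 0.1799] jaw -59.4 q7 -0.86 F [ 0.3 -0.2 -0.7] w 0.134 t 4.83
```

```bash
python3 -m crank '[[0,0,0.12,-0.008,0.035,0.001,-1],[0,0,0.24,-0.016,0.07,0.002,-1],[0,0,0.36,-0.024,0.105,0.004,-1],[0,0,0.48,-0.032,0.14,0.006,-1],[0,0,0.6,-0.04,0.175,0.008,-1]]'>/dev/null; python3 -c "
from h import *
rel((.64,-.175,.17),-98)"
```

```text
turn [-0.002  0.001  0.069] shift [0.0329 0.056  0.0003] pos [ 0.6112 -0.1169  0.1705] jaw -94.1 q7 -1.07 F [ 0.3 -0.3 -0.6] w 0.137 t 5.25
```

```bash
python3 -m crank '[[0,0,0.07,0.007,0.012,0,-1],[0,0,0.07,0.014,0.024,0,-1],[0,0,0.07,0.021,0.036,0,-1],[0,0,0.07,0.03,0.056,0,-1],[0,0,0.07,0.033,0.056,0,-1]]'>/dev/null; python3 -c "
from h import *
rel((.664,-.181,.17),-98)
cv2.imwrite('pics/w4.png',env.camera('wrist'))"
```

```text
turn [ 0.002  0.001 -0.006] shift [ 0.0244 -0.0027 -0.0005] pos [ 0.6395 -0.1802  0.1695] jaw -98.4 q7 -1.08 F [-0.4 -1.2  1. ] w 0.141 t 5.67
```

View pics/w4.png

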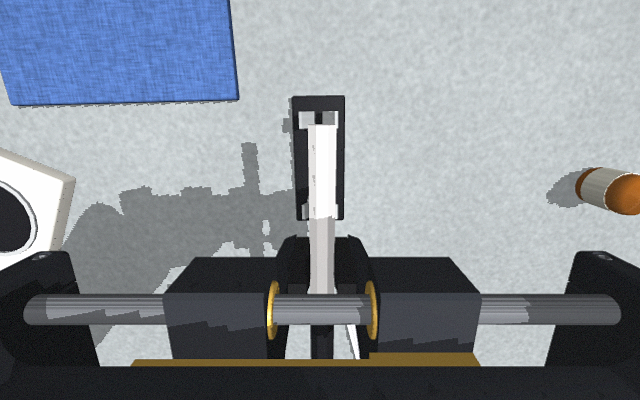

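Clip base corners are (291,97), (345,97), (344,219) and (296,219). The pen runs in line, tip near (323,125).

Run:
```python
from h import *
im=cv2.imread('pics/w4.png'); cv2.imwrite('pics/w4c.png',cv2.resize(im[85:245,260:380],None,fx=3.75,fy=3.75,interpolation=cv2.INTER_CUBIC))
c=w("wrist",[(291,97),(345,97),(344,219),(296,219)],.01);print(c.mean(0),c[:,:2].round(4).tolist())
a=(c[0]+c[1]-c[2]-c[3])[:2];print(np.linalg.norm(a)/2,np.degrees(np.arctan2(a[1],a[0])))
p=w("wrist",[(324,125),(322,260)],.1556);a=(p[0]-p[1]);print(p,np.degrees(np.arctan2(a[1],a[0])))
```

```text
[ 0.66774061 -0.17724214  0.01      ] [[0.7309, -0.1605], [0.7237, -0.2098], [0.6046, -0.1941], [0.6118, -0.1446]]
0.1201723458063406 -7.52959620444062
[[ 0.70876941 -0.18704742  0.1556    ]
 [ 0.63957102 -0.17601715  0.1556    ]] -9.056793168888744
```

View pics/w4c.png

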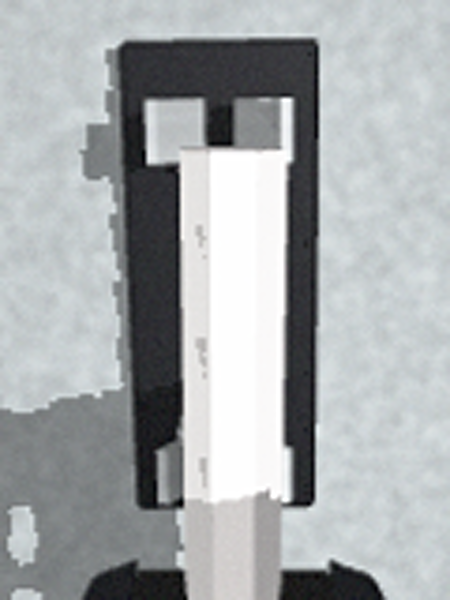

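```bash
python3 -c "
from h import *
rel((.666,-.181,.09),-98.2)"
python3 -m crank '[[0,0,0,0.01,-0.001,0.02,-1],[0,0,0,0.02,-0.003,0.04,-1],[0,0,0,0.0265,-0.003,0.06,-1],[0,0,0,0.0265,-0.003,0.08,-1],[0,0,0,0.0265,-0.003,0.08,-1]]'>/dev/null;python3 -c "
from h import *
rel((.666,-.181,.09),-98.2)
cv2.imwrite('pics/w5.png',env.camera('wrist')[0:300,200:440])"
```

```text
turn [-0.     0.001 -0.001] shift [ 0.0263 -0.0004  0.0794] pos [ 0.64   -0.1776  0.1694] jaw -98.3 q7 -1.09 F [0.6 0.1 0.6] w 0.141 t 5.72
turn [-0.004  0.01   0.   ] shift [ 0.0031  0.0058 -0.0057] pos [ 0.6637 -0.1748  0.0843] jaw -98.2 q7 -1.08 F [-1.1  1.  -0.6] w 0.139 t 6.13
```

View pics/w5.png

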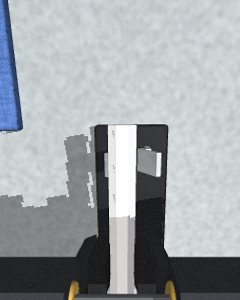

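```bash
python3 -c "
from h import *
rel((.666,-.1815,.086),-98.2)"
```

```text
turn [-0.003  0.007 -0.   ] shift [0.0023 0.0055 0.0006] pos [ 0.6645 -0.1758  0.0866] jaw -98.2 q7 -1.08 F [ 0.  -0.9  0.5] w 0.137 t 6.18
```

```bash
python3 -m crank '[[0,0.003,0,0.001,0.003,0,-1],[0,0.003,0,0.002,0.0055,0,-1],[0,0.003,0,0.002,0.0055,0,-1],[0,0.003,0,0.002,0.0055,0,-1],[0,0.003,0,0.002,0.0055,0,-1]]'>/dev/null;python3 -c "
from h import *
rel((.666,-.1815,.086),-98.2)
cv2.imwrite('pics/w6.png',cv2.resize(env.camera('wrist')[100:300,260:390],None,fx=3,fy=3))"
```

```text
turn [-0.003  0.003 -0.   ] shift [-0.0001 -0.0002  0.0015] pos [ 0.6661 -0.1817  0.0875] jaw -98.2 q7 -1.07 F [ 0.8 -1.   0.1] w 0.142 t 6.6
```

View pics/w6.png

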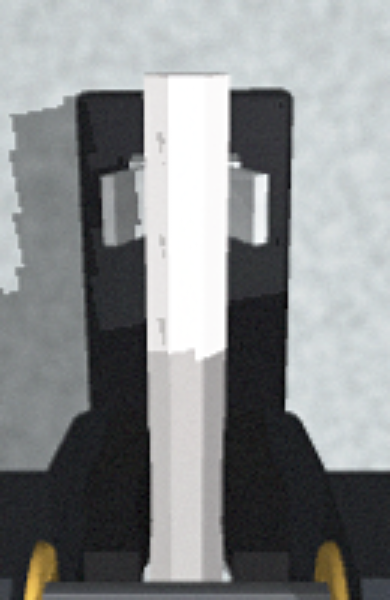

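Jaws (101–268) are centred on 184.5 and the pen on 187.5, about 1 mm off. I'll press down.

```bash
python3 -m crank '[[0,0,0,0,0,0.006,-1],[0,0,0,0,0,0.012,-1],[0,0,0,0,0,0.018,-1],[0,0,0,0,0,0.024,-1],[0,0,0,0,0,0.025,-1]]'; python3 -m crank '[[0,0,0,0,0,0.005,-1],[0,0,0,0,0,0.01,-1],[0,0,0,0,0,0.015,-1],[0,0,0,0,0,0.02,-1],[0,0,0,0,0,0.024,-1]]';python3 -c "
from h import *
rel((.666,-.1815,.0304),-98.2)"
```

```text
time_s: 7.07
eef_pos: [0.6649, -0.181, 0.0604]
ee_rot: [0.997, -0.072, -0.003, -0.002]
contact_force: [0.1, 0.5, -0.3]
grip_width: 0.141
time_s: 7.48
eef_pos: [0.6651, -0.1812, 0.0363]
ee_rot: [0.997, -0.072, -0.002, -0.002]
contact_force: [-0.7, 0.0, 1.6]
grip_width: 0.142
turn [-0.003  0.005 -0.   ] shift [0.001  0.0001 0.0059] pos [ 0.6651 -0.1812  0.0363] jaw -98.2 q7 -1.05 F [-0.7  0.   1.6] w 0.142 t 7.48
```

```bash
python3 -m crank '[[0,0,0,0,0,0.002,-1],[0,0,0,0,0,0.004,-1],[0,0,0,0,0,0.005,-1],[0,0,0,0,0,0.006,-1],[0,0,0,0,0,0.006,-1]]';python3 -c "
from h import *
rel((.666,-.1815,.0304),-98.2)"
```

```text
time_s: 7.9
eef_pos: [0.6649, -0.1811, 0.0305]
ee_rot: [0.997, -0.072, -0.003, -0.002]
contact_force: [-1.7, -0.1, 2.8]
grip_width: 0.141
turn [-0.003  0.006 -0.   ] shift [0.0012 0.0002 0.0001] pos [ 0.6649 -0.1811  0.0305] jaw -98.2 q7 -1.05 F [-1.7 -0.1  2.8] w 0.141 t 7.9
```

```bash
python3 -m crank '[[0,0,0,0,0,0.001,-1],[0,0,0,0,0,0.002,-1],[0,0,0,0,0,0.002,-1],[0,0,0,0,0,0.002,-1],[0,0,0,0,0,0.002,-1]]';python3 -c "
from h import *
rel((.666,-.1815,.0304),-98.2)
cv2.imwrite('pics/s1.png',env.camera('scene')[230:300,260:340])"
```

```text
time_s: 8.32
eef_pos: [0.6649, -0.1811, 0.0304]
ee_rot: [0.997, -0.072, -0.003, -0.002]
contact_force: [-4.3, 1.1, 12.4]
grip_width: 0.143
turn [-0.004  0.005 -0.   ] shift [0.0011 0.0002 0.    ] pos [ 0.6649 -0.1811  0.0304] jaw -98.2 q7 -1.05 F [-4.3  1.1 12.4] w 0.143 t 8.32
```

The pen bottomed at exactly the predicted height, at 12 N. I'll release and lift.

```bash
python3 -m crank '[[0,0,0,0,0,0,-0.2],[0,0,0,0,0,0,-0.2],[0,0,0,0,0,0,-0.2],[0,0,0,0,0,0,-0.2],[0,0,0,0,0,0,-0.2]]'; python3 -m crank '[[0,0,0,0,0,-0.01,-0.2],[0,0,0,0,0,-0.04,-0.2],[0,0,0,0,0,-0.08,-0.2],[0,0,0,0,0,-0.11,0],[0,0,0,0,0,-0.12,0]]'; python3 -c "
from h import *
rel((.5,.2,.17),-17)
cv2.imwrite('pics/w7.png',env.camera('wrist')[100:300,220:420])"
```

```text
time_s: 8.78
eef_pos: [0.6647, -0.181, 0.03]
ee_rot: [0.997, -0.072, -0.003, -0.002]
contact_force: [0.2, 0.3, -0.3]
grip_width: 0.399
time_s: 9.2
eef_pos: [0.668, -0.1833, 0.156]
ee_rot: [0.997, -0.072, 0.001, -0.001]
contact_force: [1.5, -0.9, -0.0]
grip_width: 0.493
turn [ 1.000e-03 -3.000e-03 -1.418e+00] shift [-0.2211 -0.3553 -0.0141] pos [ 0.668  -0.1833  0.156 ] jaw -98.2 q7 -1.1 F [ 1.5 -0.9 -0. ] w 0.493 t 9.2
```

View pics/w7.png

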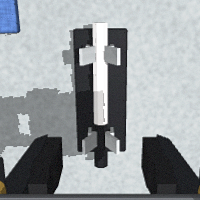

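The pen sits along the clip under both jaw pairs. Back to the chamber, which I'll measure by its green colour.

```bash
python3 -m crank '[[0,0,-0.12,-0.02,-0.033,-0.003,0.3],[0,0,-0.24,-0.04,-0.066,-0.006,0.6],[0,0,-0.36,-0.06,-0.099,-0.009,1],[0,0,-0.48,-0.08,-0.132,-0.012,1],[0,0,-0.6,-0.1,-0.165,-0.014,1]]'>/dev/null; python3 -c "
from h import *
rel((.455,.235,.17),-17)"
```

```text
turn [-0.    -0.002 -0.812] shift [-0.0151 -0.2743 -0.0007] pos [ 0.5909 -0.0037  0.1691] jaw -63.5 q7 -0.82 F [0.5 0.3 0.5] w 0.856 t 9.67
```

```bash
python3 -m crank '[[0,0,-0.12,-0.003,-0.04,0,1],[0,0,-0.24,-0.006,-0.08,0,1],[0,0,-0.36,-0.009,-0.12,0,1],[0,0,-0.48,-0.012,-0.16,0,1],[0,0,-0.6,-0.014,-0.2,0,1]]'>/dev/null; python3 -c "
from h import *
rel((.455,.235,.17),-17)"
```

```text
turn [-0.001 -0.001 -0.206] shift [ 0.0414 -0.0591 -0.0015] pos [0.4869 0.1703 0.1684] jaw -28.8 q7 -0.67 F [ 1.   0.5 -0.5] w 1.003 t 10.08
```

```bash
python3 -m crank '[[0,0,-0.1,0.02,-0.03,0,1],[0,0,-0.2,0.041,-0.059,0,1],[0,0,-0.205,0.041,-0.059,0,1],[0,0,-0.205,0.041,-0.059,0,1],[0,0,-0.205,0.041,-0.059,0,1]]'>/dev/null
cat > ch.py <<'E'
from h import *
s=env.sense(); P=env.camera_params("wrist"); im=env.camera("wrist"); b,g,r=[im[...,i].astype(int) for i in range(3)]
k=((g>r+15)&(g>b+8)).astype(np.uint8); k=cv2.morphologyEx(k,cv2.MORPH_CLOSE,np.ones((7,7)))
c=max(cv2.findContours(k,0,2)[0],key=cv2.contourArea)
import sys; z=float(sys.argv[1]); px=cv2.boxPoints(cv2.minAreaRect(c)); q=w("wrist",px,z)
e1,e2=q[1]-q[0],q[2]-q[1]; e=max(e1,e2,key=np.linalg.norm)
print(px.round().tolist(),q.mean(0).round(4),[np.linalg.norm(x).round(4) for x in(e1,e2)],np.degrees(np.arctan2(e[1],e[0])))
cv2.imwrite("pics/ch%d.png"%(s["time_s"]*100),im)
E
python3 ch.py .056; python3 -c "
from h import *
rel((.476,.237,.1),-17)"
```

```text
[[324.0, 149.0], [363.0, 149.0], [363.0, 235.0], [324.0, 235.0]] [0.4763 0.2354 0.056 ] [np.float64(0.0316), np.float64(0.0756)] -104.90010664011236
turn [-0.001  0.001 -0.003] shift [0.01   0.0187 0.0681] pos [0.4553 0.233  0.1681] jaw -17.2 q7 -0.65 F [ 0.4  0.4 -0.3] w 0.999 t 10.55
```

```bash
python3 -c "
from h import *
rel((.4763,.2356,.09),-16)"; python3 -m crank '[[0,0,-0.02,0.007,0.012,0.02,1],[0,0,-0.02,0.011,0.02,0.04,1],[0,0,-0.02,0.011,0.02,0.06,1],[0,0,-0.02,0.011,0.02,0.075,1],[0,0,-0.02,0.011,0.02,0.075,1]]'>/dev/null; python3 -m crank '[[0,0,0,0,0,0,1],[0,0,0,0,0,0,1],[0,0,0,0,0,0,1],[0,0,0,0,0,0,1],[0,0,0,0,0,0,1]]'>/dev/null; python3 ch.py .056; python3 -c "
from h import *
rel((.4763,.2356,.071),-16)"
```

```text
turn [-0.001  0.001 -0.021] shift [0.0088 0.0194 0.0781] pos [0.4553 0.233  0.1681] jaw -17.2 q7 -0.65 F [ 0.4  0.4 -0.3] w 0.999 t 10.55
[[288.0, 177.0], [344.0, 177.0], [344.0, 294.0], [288.0, 294.0]] [0.4754 0.2375 0.056 ] [np.float64(0.0315), np.float64(0.0766)] -105.03400251141974
turn [-0.003  0.004 -0.005] shift [ 0.0005 -0.001   0.0201] pos [0.4772 0.2349 0.0911] jaw -16.3 q7 -0.61 F [0.3 0.2 0.9] w 1.003 t 11.43
```

```bash
python3 -m crank '[[0,0,0,0,-0.0018,0.006,1],[0,0,0,0,-0.0018,0.012,1],[0,0,0,0,-0.0018,0.018,1],[0,0,0,0,-0.0018,0.0205,0.5],[0,0,0,0,-0.0018,0.0205,0.3]]'>/dev/null; python3 -m crank '[[0,0,0,0,0,0,0.2],[0,0,0,0,0,0,0.1],[0,0,0,0,0,0,0.1],[0,0,0,0,0,0,0.1],[0,0,0,0,0,0,0.1]]'; python3 -c "
from h import *
rel((.4763,.2356,.0708),-16)"
```

```text
time_s: 12.27
eef_pos: [0.4749, 0.2351, 0.0697]
ee_rot: [0.8, 0.6, -0.003, -0.0]
contact_force: [-0.3, 0.0, 0.7]
grip_width: 0.549
turn [-0.004  0.005 -0.005] shift [ 0.0008  0.0012 -0.0011] pos [0.4749 0.2351 0.0697] jaw -16.3 q7 -0.61 F [-0.3  0.   0.7] w 0.549 t 12.27
```

```bash
python3 -m crank '[[0,0,0,0,0,-0.001,-0.1],[0,0,0,0,0,-0.001,-0.2],[0,0,0,0,0,-0.001,-1],[0,0,0,0,0,-0.001,-1],[0,0,0,0,0,-0.001,-1]]'; python3 -m crank '[[0,0,0,0,0,0,-1],[0,0,0,0,0,0,-1],[0,0,0,0,0,0,-1],[0,0,0,0,0,0,-1],[0,0,0,0,0,0,-1]]'; python3 -c "
from h import *
rel((.4929,0,.16),-101)"
```

```text
time_s: 12.68
eef_pos: [0.4749, 0.2352, 0.0709]
ee_rot: [0.8, 0.6, -0.003, -0.0]
contact_force: [0.3, 0.2, 2.0]
grip_width: 0.354
time_s: 13.1
eef_pos: [0.4749, 0.2352, 0.0709]
ee_rot: [0.8, 0.6, -0.003, -0.0]
contact_force: [-0.7, -0.3, 1.4]
grip_width: 0.355
turn [0.    0.007 1.479] shift [-0.2212  0.0828 -0.0883] pos [0.4749 0.2352 0.0709] jaw -16.3 q7 -0.61 F [-0.7 -0.3  1.4] w 0.355 t 13.1
```

```bash
python3 -m crank '[[0,0,0,0,0,-0.005,-1],[0,0,0,0,0,-0.02,-1],[0,0,0,0,0,-0.045,-1],[0,0,0,0,0,-0.07,-1],[0,0,0,0,0,-0.09,-1]]'; python3 -m crank '[[0,0,0.11,-0.03,0.01,0,-1],[0,0,0.22,-0.06,0.02,0,-1],[0,0,0.33,-0.09,0.035,0,-1],[0,0,0.44,-0.12,0.045,0,-1],[0,0,0.55,-0.15,0.055,0,-1]]'; python3 -c "
from h import *
rel((.4729,0.005,.16),-101.5)"
```

```text
time_s: 13.52
eef_pos: [0.4756, 0.2354, 0.1625]
ee_rot: [0.8, 0.6, -0.003, -0.0]
contact_force: [0.6, 0.2, -1.3]
grip_width: 0.357
time_s: 13.93
eef_pos: [0.4864, 0.0747, 0.1635]
ee_rot: [0.934, 0.358, -0.003, 0.001]
contact_force: [-0.1, -0.1, 0.0]
grip_width: 0.353
turn [0.002 0.005 0.932] shift [-0.0566  0.0428  0.0038] pos [0.4864 0.0747 0.1635] jaw -48.1 q7 -0.73 F [-0.1 -0.1  0. ] w 0.353 t 13.93
```

```bash
python3 -m crank '[[0,0,0.12,-0.016,0.004,0,-1],[0,0,0.24,-0.032,0.008,0,-1],[0,0,0.36,-0.048,0.012,0,-1],[0,0,0.48,-0.064,0.016,0,-1],[0,0,0.6,-0.075,0.018,0,-1]]'>/dev/null; python3 -m crank '[[0,0,0.12,0,0,0,-1],[0,0,0.24,0,0,0,-1],[0,0,0.33,0,0,0,-1],[0,0,0.33,0,0,0,-1],[0,0,0.33,0,0,0,-1]]'>/dev/null; python3 -c "
from h import *
rel((.4929,0.0,.16),-101.5)
cv2.imwrite('pics/w8.png',env.camera('wrist')[:330,160:480])"
```

```text
turn [ 0.005  0.004 -0.003] shift [ 0.0521 -0.0007  0.0042] pos [0.4417 0.0098 0.1643] jaw -101.7 q7 -1.17 F [-0.2 -0.1 -0. ] w 0.356 t 14.77
```

View pics/w8.png

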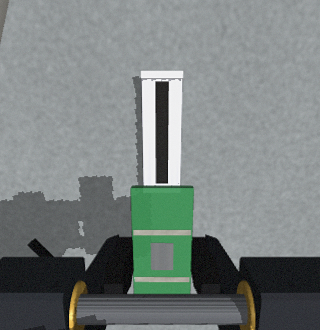

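Block (centre column 162) and chamber (162.5) are aligned. The far stop is at row 71.

```bash
python3 -c "
from h import *
print(w('wrist',[(322,71),(322,79)],.02)-[.4929,0,0])"; python3 -m crank '[[0,0,0,0.012,0,0.01,-1],[0,0,0,0.026,0,0.03,-1],[0,0,0,0.04,0,0.06,-1],[0,0,0,0.052,0,0.09,-1],[0,0,0,0.052,0,0.1,-1]]'>/dev/null; python3 -m crank '[[0,0,0,0,0,0,-1],[0,0,0,0,0,0,-1],[0,0,0,0,0,0,-1],[0,0,0,0,0,0,-1],[0,0,0,0,0,0,-1]]'>/dev/null; python3 -c "
from h import *
rel((.4929,0.0,.0375),-101.5)"
```

```text
[[ 0.05412899 -0.01105568  0.02      ]
 [ 0.04792082 -0.00977341  0.02      ]]
turn [ 0.004  0.002 -0.   ] shift [-0.0015 -0.0009  0.0247] pos [ 0.4943 -0.0011  0.0622] jaw -101.5 q7 -1.08 F [ 0.6 -0.4  0.1] w 0.354 t 15.65
```

```bash
python3 -m crank '[[0,0,0,-0.0015,-0.0009,0.006,-1],[0,0,0,-0.0015,-0.0009,0.012,-1],[0,0,0,-0.0015,-0.0009,0.018,-1],[0,0,0,-0.0015,-0.0009,0.022,-1],[0,0,0,-0.0015,-0.0009,0.022,-1]]'>/dev/null; python3 -m crank '[[0,0,0,0,0,0,-1],[0,0,0,0,0,0,-1],[0,0,0,0,0,0,-1],[0,0,0,0,0,0,-1],[0,0,0,0,0,0,-1]]'
```

```text
time_s: 16.48
eef_pos: [0.4925, -0.0, 0.0393]
ee_rot: [0.995, -0.1, -0.002, 0.002]
contact_force: [0.4, 0.5, -1.0]
grip_width: 0.352
```

```bash
python3 -m crank '[[0,0,0,0,0,0.0005,-1],[0,0,0,0,0,0.001,-1],[0,0,0,0,0,0.0015,-1],[0,0,0,0,0,0.002,-1],[0,0,0,0,0,0.0024,-1]]'; python3 -m crank '[[0,0,0,0,0,0.0002,-1],[0,0,0,0,0,0.0004,-1],[0,0,0,0,0,0.0004,-1],[0,0,0,0,0,0.0004,-1],[0,0,0,0,0,0.0004,-1]]'
```

```text
time_s: 16.9
eef_pos: [0.4925, -0.0, 0.0369]
ee_rot: [0.995, -0.1, -0.002, 0.002]
contact_force: [0.0, 0.7, 3.3]
grip_width: 0.354
time_s: 17.32
eef_pos: [0.4925, -0.0, 0.0369]
ee_rot: [0.995, -0.1, -0.002, 0.002]
contact_force: [-0.6, -0.1, 5.1]
grip_width: 0.357
```

The chamber touched down at the predicted height. I'll release and lift.

```bash
python3 -m crank '[[0,0,0,0,0,0,0],[0,0,0,0,0,0,0.1],[0,0,0,0,0,0,0.1],[0,0,0,0,0,0,0.1],[0,0,0,0,0,0,0.1]]'; python3 -m crank '[[0,0,0,0,0,-0.005,0.1],[0,0,0,0,0,-0.03,0.1],[0,0,0,0,0,-0.06,0.3],[0,0,0,-0.02,0,-0.1,0.5],[0,0,0,-0.04,0,-0.13,1]]';python3 ch.py .022; python3 -c "
from h import *
rel((.455,.23,.17),10)"
```

```text
time_s: 17.73
eef_pos: [0.4925, -0.0, 0.0368]
ee_rot: [0.995, -0.1, -0.002, 0.002]
contact_force: [0.3, -0.4, 0.3]
grip_width: 0.552
time_s: 18.15
eef_pos: [0.4544, 0.0081, 0.1686]
ee_rot: [0.995, -0.101, -0.001, 0.002]
contact_force: [0.6, 0.5, -0.3]
grip_width: 0.752
[[304.0, 108.0], [339.0, 108.0], [339.0, 190.0], [304.0, 190.0]] [0.4885 0.0029 0.022 ] [np.float64(0.0316), np.float64(0.0767)] 169.35934395764528
turn [0.003 0.002 1.194] shift [-0.0395 -0.2175  0.0024] pos [0.45   0.009  0.1725] jaw -101.6 q7 -1.17 F [-4.8  1.   2.7] w 0.8 t 18.2
```

```bash
python3 -m crank '[[0,0,-0.11,-0.01,-0.04,0,1],[0,0,-0.22,-0.02,-0.08,0,1],[0,0,-0.33,-0.028,-0.12,0,1],[0,0,-0.44,-0.034,-0.16,0,1],[0,0,-0.55,-0.04,-0.197,0,1]]'>/dev/null; python3 -c "
from h import *
rel((.46,.215,.17),-40)"
```

```text
turn [-0.002  0.002 -0.518] shift [0.0104 0.0013 0.0028] pos [0.4497 0.2126 0.1728] jaw -69.7 q7 -1.19 F [-0.2 -0.4 -0.3] w 0.999 t 18.62
```

```bash
python3 -m crank '[[0,0,-0.12,0.01,0,0,1],[0,0,-0.24,0.01,0.001,0,1],[0,0,-0.36,0.01,0.001,0,1],[0,0,-0.48,0.01,0.001,0,1],[0,0,-0.52,0.01,0.001,0,1]]'>/dev/null
cat > ds.py <<'E'
from h import *
s=env.sense(); P=env.camera_params("wrist"); im=env.camera("wrist"); cv2.imwrite("pics/d%d.png"%(s["time_s"]*100),im)
k=(im.min(2)>215).astype(np.uint8); k=cv2.morphologyEx(k,cv2.MORPH_OPEN,np.ones((5,5)))
for c in cv2.findContours(k,0,2)[0]:
    if cv2.contourArea(c)<500: continue
    (x,y),r=cv2.minEnclosingCircle(c); q=w("wrist",[(x,y),(x+r,y)],.036)
    print((round(x),round(y),round(r)),cv2.contourArea(c)/(np.pi*r*r),q[0].round(4),np.linalg.norm(q[1]-q[0]).round(4))
rel((.478,.237,.17),-40)
E
python3 ds.py
```

```text
(324, 166, 32) 0.9437471462853934 [0.4784 0.2356 0.036 ] 0.0292
(542, 103, 103) 0.5168017477056617 [0.6567 0.158  0.036 ] 0.0876
turn [-0.003  0.002  0.006] shift [0.0289 0.0004 0.003 ] pos [0.4592 0.215  0.1731] jaw -39.7 q7 -0.85 F [ 0.3 -0.4 -0.5] w 1.001 t 19.08
```

```bash
python3 -m crank '[[0,0,0,0.01,0.001,0.02,1],[0,0,0,0.02,0.0016,0.04,1],[0,0,0,0.028,0.0016,0.06,1],[0,0,0,0.028,0.0016,0.08,1],[0,0,0,0.028,0.0016,0.092,1]]'>/dev/null; python3 -m crank '[[0,0,0,0,0,0,1],[0,0,0,0,0,0,1],[0,0,0,0,0,0,1],[0,0,0,0,0,0,1],[0,0,0,0,0,0,1]]'>/dev/null;python3 ds.py; python3 -c "
from h import *
rel((.4784,.2356,.058),-40)"
```

```text
(322, 241, 47) 0.8795863519024123 [0.4762 0.2333 0.036 ] 0.0298
(580, 150, 106) 0.27275012255523834 [0.6279 0.1825 0.036 ] 0.0612
turn [-0.003  0.002  0.005] shift [ 0.0007 -0.0009 -0.0898] pos [0.4779 0.2359 0.0802] jaw -39.7 q7 -0.83 F [ 0.6 -0.4 -0.8] w 1.006 t 19.97
turn [-0.003  0.002  0.005] shift [0.0001 0.0006 0.0222] pos [0.4779 0.2359 0.0802] jaw -39.7 q7 -0.83 F [ 0.6 -0.4 -0.8] w 1.006 t 19.97
```

```bash
python3 -m crank '[[0,0,0,0,0,0.006,1],[0,0,0,0,0,0.012,1],[0,0,0,0,0,0.018,1],[0,0,0,0,0,0.022,1],[0,0,0,0,0,0.022,1]]'>/dev/null; python3 -m crank '[[0,0,0,0,0,0,0.6],[0,0,0,0,0,0,0.6],[0,0,0,0,0,0,0.6],[0,0,0,0,0,0,0.6],[0,0,0,0,0,0,0.6]]'
```

```text
time_s: 20.8
eef_pos: [0.4773, 0.2357, 0.0572]
ee_rot: [0.905, 0.425, -0.002, -0.001]
contact_force: [-0.2, 0.2, -0.2]
grip_width: 0.801
```

```bash
python3 -m crank '[[0,0,0,0,0,-0.0012,0.5],[0,0,0,0,0,-0.0012,0.4],[0,0,0,0,0,-0.0012,-1],[0,0,0,0,0,-0.0012,-1],[0,0,0,0,0,-0.0012,-1]]'; python3 -m crank '[[0,0,0,0,0,0,-1],[0,0,0,0,0,0,-1],[0,0,0,0,0,0,-1],[0,0,0,0,0,0,-1],[0,0,0,0,0,0,-1]]'; python3 -m crank '[[0,0,0,0,0,-0.005,-1],[0,0,0,0,0,-0.015,-1],[0,0,0,0,0,-0.03,-1],[0,0,0,0,0,-0.045,-1],[0,0,0,0,0,-0.06,-1]]';python3 -c "
from h import *
rel((.661,.150,.12),-40)"
```

```text
time_s: 21.22
eef_pos: [0.4774, 0.2357, 0.0586]
ee_rot: [0.905, 0.425, -0.002, -0.001]
contact_force: [0.3, -0.2, 3.0]
grip_width: 0.647
time_s: 21.63
eef_pos: [0.4774, 0.2357, 0.0586]
ee_rot: [0.905, 0.425, -0.002, -0.001]
contact_force: [-0.7, 0.4, 1.0]
grip_width: 0.648
time_s: 22.05
eef_pos: [0.4776, 0.2357, 0.1199]
ee_rot: [0.905, 0.425, -0.002, -0.001]
contact_force: [0.3, -0.1, -1.0]
grip_width: 0.646
turn [-0.003  0.003  0.005] shift [ 0.0513  0.1958 -0.0009] pos [0.4776 0.2357 0.1199] jaw -39.7 q7 -0.85 F [ 0.3 -0.1 -1. ] w 0.646 t 22.05
```

```bash
python3 -m crank '[[0,0,0,0,0.025,-0.003,-1],[0,0,0,0.002,0.06,-0.006,-1],[0,0,0,0.005,0.1,-0.01,-1],[0,0,0,0.008,0.14,-0.01,-1],[0,0,0,0.01,0.175,-0.01,-1]]'>/dev/null; python3 -m crank '[[0,0,0,0,0.02,0,-1],[0,0,0,0,0.02,0,-1],[0,0,0,0,0.02,0,-1],[0,0,0,0,0.02,0,-1],[0,0,0,0,0.02,0,-1]]'>/dev/null;python3 -c "
from h import *
rel((.6605,.1493,.12),-40)
cv2.imwrite('pics/w9.png',env.camera('wrist')[:330,160:480])"
```

```text
turn [-0.003  0.002  0.006] shift [0.0401 0.0002 0.0108] pos [0.6348 0.1186 0.1309] jaw -39.6 q7 -0.68 F [ 0.2  0.  -1. ] w 0.652 t 22.88
```

View pics/w9.png

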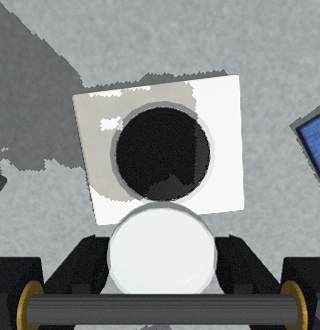

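Disc centre is (163,154) in the crop, and the dish is at column 162.5, so they line up laterally.

```bash
python3 -c "
from h import *
print(w('wrist',[(323.5,154),(323.5,107),(276,154),(371,154)],.020).round(4).tolist())"; python3 -m crank '[[0,0,0,0.01,0,0.002,-1],[0,0,0,0.02,0,0.01,-1],[0,0,0,0.03,0,0.025,-1],[0,0,0,0.041,0.0005,0.04,-1],[0,0,0,0.041,0.0005,0.055,-1]]'>/dev/null; python3 -m crank '[[0,0,0,0,0,0,-1],[0,0,0,0,0,0,-1],[0,0,0,0,0,0,-1],[0,0,0,0,0,0,-1],[0,0,0,0,0,0,-1]]'>/dev/null;python3 -c "
from h import *
rel((.661,.1495,.0446),-40)"
```

```text
[[0.6632, 0.1504, 0.02], [0.6863, 0.1783, 0.02], [0.6336, 0.1749, 0.02], [0.6927, 0.1259, 0.02]]
turn [-0.002 -0.002  0.01 ] shift [-0.0048  0.0012  0.0309] pos [0.6632 0.1539 0.0755] jaw -39.4 q7 -0.72 F [ 0.3 -0.6 -0.1] w 0.649 t 23.77
```

```bash
python3 -m crank '[[0,0,0,-0.002,0.0008,0.004,-1],[0,0,0,-0.004,0.0015,0.01,-1],[0,0,0,-0.004,0.0015,0.016,-1],[0,0,0,-0.004,0.0015,0.022,-1],[0,0,0,-0.004,0.0015,0.026,-1]]'>/dev/null; python3 -m crank '[[0,0,0,0,0,0,-1],[0,0,0,0,0,0,-1],[0,0,0,0,0,0,-1],[0,0,0,0,0,0,-1],[0,0,0,0,0,0,-1]]';python3 -c "
from h import *
rel((.662,.150,.0446),-40)"
```

```text
time_s: 24.6
eef_pos: [0.6614, 0.1499, 0.0486]
ee_rot: [0.904, 0.427, 0.0, -0.002]
contact_force: [0.3, 0.0, 0.5]
grip_width: 0.651
turn [-0.003 -0.002  0.01 ] shift [0.0005 0.0004 0.004 ] pos [0.6614 0.1499 0.0486] jaw -39.4 q7 -0.7 F [0.3 0.  0.5] w 0.651 t 24.6
```

```bash
python3 -m crank '[[0,0,0,0,0,0.001,-1],[0,0,0,0,0,0.002,-1],[0,0,0,0,0,0.003,-1],[0,0,0,0,0,0.0036,-1],[0,0,0,0,0,0.0041,-1]]'; python3 -m crank '[[0,0,0,0,0,0.0001,-1],[0,0,0,0,0,0.0002,-1],[0,0,0,0,0,0.0002,-1],[0,0,0,0,0,0.0002,-1],[0,0,0,0,0,0.0002,-1]]'
```

```text
time_s: 25.02
eef_pos: [0.6614, 0.1499, 0.0447]
ee_rot: [0.904, 0.427, 0.0, -0.002]
contact_force: [-1.2, -0.0, 4.9]
grip_width: 0.648
time_s: 25.43
eef_pos: [0.6614, 0.15, 0.0447]
ee_rot: [0.904, 0.427, 0.0, -0.002]
contact_force: [-0.8, 0.1, 3.2]
grip_width: 0.645
```

```bash
python3 -m crank '[[0,0,0,0,0,0,0.5],[0,0,0,0,0,0,0.6],[0,0,0,0,0,0,0.7],[0,0,0,0,0,0,0.8],[0,0,0,0,0,0,0.8]]'; python3 -m crank '[[0,0,0,0,0,-0.005,0.8],[0,0,0,0,0,-0.03,1],[0,0,0,0,0,-0.06,1],[0,0,0,0,0,-0.09,1],[0,0,0,0,0,-0.12,1]]';python3 -c "
from h import *
rel((.435,.23,.17),-79.5)"
```

```text
time_s: 25.85
eef_pos: [0.6614, 0.1499, 0.0445]
ee_rot: [0.904, 0.427, 0.0, -0.002]
contact_force: [0.0, -0.1, 0.2]
grip_width: 0.9
time_s: 26.27
eef_pos: [0.6613, 0.1494, 0.166]
ee_rot: [0.904, 0.427, 0.0, -0.002]
contact_force: [0.3, -0.2, -0.2]
grip_width: 0.997
turn [-0.003 -0.     0.699] shift [-0.0816 -0.226  -0.0034] pos [0.6613 0.1494 0.166 ] jaw -39.5 q7 -0.74 F [ 0.3 -0.2 -0.2] w 0.997 t 26.27
```

```bash
python3 -m crank '[[0,0,0.12,-0.013,-0.036,0,1],[0,0,0.24,-0.026,-0.072,0,1],[0,0,0.36,-0.039,-0.108,0,1],[0,0,0.48,-0.052,-0.144,0,1],[0,0,0.6,-0.065,-0.18,0,1]]'>/dev/null; python3 -m crank '[[0,0,0.1,0.01,-0.045,0,1],[0,0,0.1,0.01,-0.045,0,1],[0,0,0.1,0.01,-0.045,0,1],[0,0,0.1,0.01,-0.045,0,1],[0,0,0.1,0.01,-0.045,0,1]]'>/dev/null; python3 -c "
from h import *
rel((.485,.24,.17),-79.5)
im=env.camera('wrist'); cv2.imwrite('pics/w10.png',im[:330,160:480])"
```

```text
turn [-0.003 -0.001 -0.009] shift [ 0.0037  0.0194 -0.0023] pos [0.478  0.2585 0.1677] jaw -80.0 q7 -1.4 F [ 0.8 -0.5  0.2] w 1.0 t 27.1
```

View pics/w10.png

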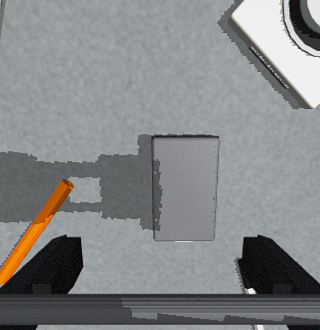

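Box top corners in the crop are (152,137), (218,137), (215,240) and (154,240).

```bash
python3 -c "
from h import *
b=w('wrist',[(312,137),(378,137),(375,240),(314,240)],.034);c=b.mean(0);print(c,b[:,:2].round(4).tolist())
a=b[0]+b[1]-b[2]-b[3];print(np.linalg.norm(a)/2,np.degrees(np.arctan2(a[1],a[0])))
rel((c[0],c[1],.06),np.degrees(np.arctan2(a[1],a[0]))-90)"
```

```text
[0.48653312 0.23974735 0.034     ] [[0.5297, 0.2774], [0.5396, 0.2207], [0.4435, 0.2014], [0.4333, 0.2596]]
0.09801103698224592 10.917363077967982
turn [-0.003 -0.001 -0.017] shift [0.005  0.0199 0.1076] pos [0.4781 0.2582 0.1677] jaw -80.1 q7 -1.4 F [0.7 0.4 0.2] w 0.998 t 27.15
```

```bash
python3 -m crank '[[0,0,-0.015,0.002,0.008,0.02,1],[0,0,-0.015,0.004,0.015,0.045,1],[0,0,-0.015,0.0045,0.0198,0.07,1],[0,0,-0.015,0.0045,0.0198,0.095,1],[0,0,-0.015,0.0045,0.0198,0.1,1]]'>/dev/null; python3 -m crank '[[0,0,0,0,0,0,1],[0,0,0,0,0,0,1],[0,0,0,0,0,0,1],[0,0,0,0,0,0,1],[0,0,0,0,0,0,1]]'>/dev/null;python3 -c "
from h import *
rel((.486,.2395,.03),-79.3)"
```

```text
turn [-0.002  0.002 -0.002] shift [ 0.0006 -0.0019  0.0359] pos [0.4858 0.2374 0.0659] jaw -79.4 q7 -1.26 F [-0.8 -0.  -0.4] w 0.999 t 27.98
```

```bash
python3 -m crank '[[0,0,0,0,-0.0018,0.006,1],[0,0,0,0,-0.0018,0.014,1],[0,0,0,0,-0.0018,0.024,1],[0,0,0,0,-0.0018,0.032,1],[0,0,0,0,-0.0018,0.0355,1]]'>/dev/null; python3 -m crank '[[0,0,0,0,0,0,0.6],[0,0,0,0,0,0,0.4],[0,0,0,0,0,0,-1],[0,0,0,0,0,0,-1],[0,0,0,0,0,0,-1]]'; python3 -m crank '[[0,0,0,0,0,0,-1],[0,0,0,0,0,0,-1],[0,0,0,0,0,0,-1],[0,0,0,0,0,0,-1],[0,0,0,0,0,0,-1]]'
```

```text
time_s: 28.82
eef_pos: [0.4849, 0.2389, 0.029]
ee_rot: [0.996, 0.092, -0.002, -0.001]
contact_force: [0.8, -1.2, -0.7]
grip_width: 0.676
time_s: 29.23
eef_pos: [0.4847, 0.2391, 0.029]
ee_rot: [0.996, 0.092, -0.002, -0.001]
contact_force: [-0.3, -0.1, -2.0]
grip_width: 0.682
```

```bash
python3 -m crank '[[0,0,0,0,0,-0.005,-1],[0,0,0,0,0,-0.02,-1],[0,0,0,0,0,-0.045,-1],[0,0,0,0,0,-0.07,-1],[0,0,0,0,0,-0.09,-1]]'; python3 -c "
from h import *
rel((.436,-.2325,.12),-85)"
```

```text
time_s: 29.65
eef_pos: [0.4851, 0.2388, 0.1207]
ee_rot: [0.996, 0.092, -0.001, -0.001]
contact_force: [0.0, 0.1, -2.4]
grip_width: 0.673
turn [-0.002  0.003  0.098] shift [-1.349e-01  4.543e-01  3.000e-04] pos [0.4851 0.2388 0.1207] jaw -79.4 q7 -1.31 F [ 0.   0.1 -2.4] w 0.673 t 29.65
```

```bash
python3 -m crank '[[0,0,0,-0.005,0.02,0,-1],[0,0,0,-0.013,0.055,0,-1],[0,0,0,-0.022,0.09,0,-1],[0,0,0,-0.031,0.125,0,-1],[0,0,0,-0.04,0.16,0,-1]]'>/dev/null; python3 -m crank '[[0,0,0.02,-0.01,0.035,0,-1],[0,0,0.04,-0.018,0.07,0,-1],[0,0,0.06,-0.027,0.105,0,-1],[0,0,0.08,-0.036,0.14,0,-1],[0,0,0.1,-0.045,0.17,0,-1]]'>/dev/null;  python3 -c "
from h import *
rel((.436,-.2325,.12),-85)"
```

```text
turn [-0.     0.002 -0.004] shift [-0.0363  0.1245  0.0012] pos [ 0.4619 -0.1054  0.1212] jaw -85.3 q7 -0.82 F [ 1.1  0.3 -2.6] w 0.677 t 30.48
```

```bash
python3 -m crank '[[0,0,0,-0.01,0.03,0,-1],[0,0,0,-0.02,0.06,0,-1],[0,0,0,-0.03,0.09,0,-1],[0,0,0,-0.036,0.115,0,-1],[0,0,0,-0.036,0.124,0,-1]]'>/dev/null; python3 -m crank '[[0,0,0,0,0,0.02,-1],[0,0,0,0,0,0.03,-1],[0,0,0,0,0,0.04,-1],[0,0,0,0,0,0.05,-1],[0,0,0,0,0,0.05,-1]]'>/dev/null;  python3 -c "
from h import *
rel((.437,-.232,.034),-85)
im=env.camera('wrist'); cv2.imwrite('pics/w11.png',im)"
```

```text
turn [ 0.001  0.004 -0.01 ] shift [ 0.0036 -0.0037  0.0362] pos [ 0.4339 -0.2359  0.0702] jaw -85.6 q7 -0.63 F [ 0.5  0.7 -2.6] w 0.681 t 31.32
```

View pics/w11.png

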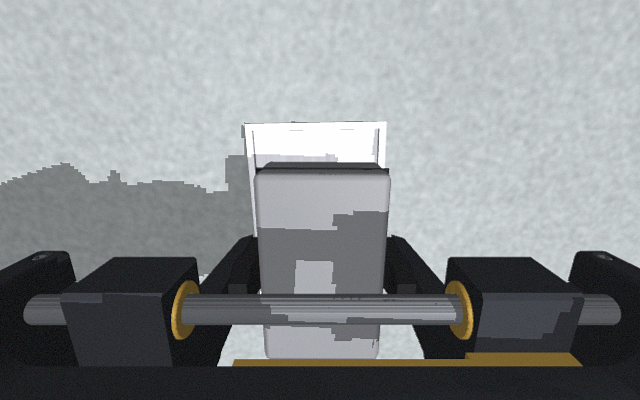

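Tray far edge 245–386 is centred on 315.5 against the box at 321.5, which is −3.7 mm. That agrees with the computed shift.

```bash
python3 -m crank '[[0,0,-0.01,0.002,-0.002,0.003,-1],[0,0,-0.01,0.0036,-0.0037,0.01,-1],[0,0,-0.01,0.0036,-0.0037,0.018,-1],[0,0,-0.01,0.0036,-0.0037,0.026,-1],[0,0,-0.01,0.0036,-0.0037,0.033,-1]]'>/dev/null; python3 -m crank '[[0,0,0,0,0,0,-1],[0,0,0,0,0,0,-1],[0,0,0,0,0,0,-1],[0,0,0,0,0,0,-1],[0,0,0,0,0,0,-1]]';  python3 -c "
from h import *
rel((.437,-.232,.0332),-85)"
```

```text
time_s: 32.2
eef_pos: [0.4374, -0.2324, 0.0374]
ee_rot: [0.999, 0.044, -0.002, 0.001]
contact_force: [-0.2, -0.0, -2.2]
grip_width: 0.675
turn [ 0.002  0.003 -0.   ] shift [-0.0003 -0.0004  0.0042] pos [ 0.4374 -0.2324  0.0374] jaw -85.0 q7 -0.62 F [-0.2 -0.  -2.2] w 0.675 t 32.2
```

```bash
python3 -m crank '[[0,0,0,0,0,0.001,-1],[0,0,0,0,0,0.002,-1],[0,0,0,0,0,0.003,-1],[0,0,0,0,0,0.004,-1],[0,0,0,0,0,0.0046,-1]]'; python3 -m crank '[[0,0,0,0,0,0.0002,-1],[0,0,0,0,0,0.0004,-1],[0,0,0,0,0,0.0004,-1],[0,0,0,0,0,0.0004,-1],[0,0,0,0,0,0.0004,-1]]'
```

```text
time_s: 32.62
eef_pos: [0.4374, -0.2324, 0.033]
ee_rot: [0.999, 0.044, -0.002, 0.001]
contact_force: [-1.8, 0.5, 9.3]
grip_width: 0.681
time_s: 33.03
eef_pos: [0.4374, -0.2324, 0.033]
ee_rot: [0.999, 0.044, -0.001, 0.001]
contact_force: [-0.1, 0.3, 5.0]
grip_width: 0.678
```

The box is seated at the predicted height (0.033). I'll release, retreat and make numeric checks with the top camera.

```bash
python3 -m crank '[[0,0,0,0,0,0,0.6],[0,0,0,0,0,0,0.7],[0,0,0,0,0,0,0.8],[0,0,0,0,0,0,0.9],[0,0,0,0,0,0,1]]'; python3 -m crank '[[0,0,0,0,0,-0.02,1],[0,0,0,0,0,-0.05,1],[0,0,0,0,0,-0.09,1],[0,0,0,0,0,-0.13,1],[0,0,0,0,0,-0.16,1]]'; python3 -m crank '[[0,0,0,-0.02,0.03,-0.02,1],[0,0,0,-0.02,0.06,-0.03,1],[0,0,0,-0.02,0.09,-0.03,1],[0,0,0,-0.02,0.13,-0.03,1],[0,0,0,-0.02,0.17,-0.03,1]]';  python3 - <<'E'
from h import *
im=env.camera('top'); cv2.imwrite('pics/top_end.png',im); o=cv2.imread('pics/top0.png')
b,g,r=[im[...,i].astype(int) for i in range(3)]
k=((g>r+15)&(g>b+8)).astype(np.uint8); k=cv2.morphologyEx(k,cv2.MORPH_CLOSE,np.ones((3,3)))
k[:,:200]=0;k[300:]=0
rc=cv2.minAreaRect(max(cv2.findContours(k,0,2)[0],key=cv2.contourArea)); print("chamber",w("top",[rc[0]],.022),rc)
gy=cv2.cvtColor(im,6)
def seg(n,m,z,sl):
    mm=np.zeros(m.shape,np.uint8); mm[sl]=m[sl]
    c=max(cv2.findContours(mm,0,2)[0],key=cv2.contourArea); rc=cv2.minAreaRect(c); q=w("top",cv2.boxPoints(rc),z)
    print(n,w("top",[rc[0]],z).round(4),[np.linalg.norm(q[i+1]-q[i]).round(4) for i in(0,1)],rc[2])
seg("dish",(gy>170).astype(np.uint8),.022,np.s_[141:168,249:276])
seg("pen",(gy>150).astype(np.uint8),.0165,np.s_[125:185,372:388])
print("box patch gray",gy[205:270:5,375:420:3].tolist())
d=np.abs(im.astype(int)-o).max(2); k=(d>50).astype(np.uint8); k=cv2.morphologyEx(k,cv2.MORPH_OPEN,np.ones((3,3)))
for s in cv2.connectedComponentsWithStats(k)[2][1:]: print(s.tolist())
print(env.sense()["time_s"])
E
```

```text
time_s: 33.45
eef_pos: [0.4374, -0.2324, 0.0329]
ee_rot: [0.999, 0.044, -0.001, 0.001]
contact_force: [0.2, -0.0, 0.5]
grip_width: 0.992
time_s: 33.87
eef_pos: [0.4379, -0.2322, 0.1955]
ee_rot: [0.999, 0.043, -0.001, 0.001]
contact_force: [0.9, 0.1, 1.2]
grip_width: 1.002
time_s: 34.28
eef_pos: [0.4329, -0.404, 0.2265]
ee_rot: [0.999, 0.044, -0.0, 0.001]
contact_force: [0.7, 0.8, 0.2]
grip_width: 0.998
chamber [[0.49224521 0.00125474 0.022     ]] ((313.89892578125, 215.0649871826172), (12.745779037475586, 28.635517120361328), 12.26477336883545)
dish [[0.6635 0.1521 0.022 ]] [np.float64(0.0498), np.float64(0.0474)] 90.0
pen [[ 0.6877 -0.1849  0.0165]] [np.float64(0.0941), np.float64(0.0114)] 8.530766487121582
box patch gray [[141, 140, 139, 141, 142, 142, 144, 139, 141, 141, 141, 140, 137, 136, 138], [140, 142, 141, 141, 142, 141, 141, 142, 138, 139, 142, 137, 140, 138, 138], [141, 135, 190, 212, 212, 213, 205, 216, 215, 216, 216, 215, 170, 137, 137], [138, 137, 160, 193, 84, 132, 133, 136, 137, 137, 139, 140, 150, 145, 139], [141, 130, 119, 144, 71, 133, 134, 135, 137, 139, 139, 139,
[... 187 characters left out ...]
27, 81, 87, 87, 86, 86, 86, 86, 99, 133, 92], [95, 94, 94, 140, 131, 73, 88, 86, 86, 87, 87, 86, 92, 122, 140], [95, 93, 93, 129, 139, 65, 86, 87, 86, 86, 86, 85, 86, 127, 138], [96, 97, 93, 117, 140, 75, 90, 93, 90, 99, 106, 113, 114, 134, 98], [97, 96, 96, 104, 128, 132, 128, 124, 111, 109, 124, 138, 141, 142, 136], [99, 99, 97, 114, 132, 137, 133, 133, 138, 135, 135, 139, 138, 142, 136]]
[382, 130, 4, 9, 31]
[377, 140, 8, 23, 118]
[250, 143, 21, 20, 335]
[308, 202, 12, 20, 107]
[319, 206, 3, 3, 9]
[369, 208, 242, 192, 20350]
[232, 219, 17, 17, 143]
[382, 218, 31, 43, 1154]
[208, 220, 8, 4, 30]
[306, 221, 5, 7, 28]
[315, 224, 3, 4, 12]
[0, 285, 224, 115, 9391]
[0, 386, 14, 14, 127]
34.3333
```

```bash
python3 -m crank '[[0,0,0,0,0,0,1],[0,0,0,0,0,0,1],[0,0,0,0,0,0,1],[0,0,0,0,0,0,1],[0,0,0,0,0,0,1]]'; python3 -c "
from bench import env
print(env.finish_job())"
```

```text
time_s: 34.75
eef_pos: [0.4322, -0.4127, 0.227]
ee_rot: [0.999, 0.041, 0.0, 0.006]
contact_force: [-0.4, 0.4, 0.4]
grip_width: 1.002
the job is handed in; nothing more can be done
None
```

I took the stack apart in the order you gave and handed the job in at 34.75 s, with the gripper open and clear of everything. All four things appear to be in their places. The finish call gave no verdict.

| Thing | Where it went | Check |
|---|---|---|
| Marker | Clip, pressed home | Bottomed at the predicted height with 12 N. The picture showed it lying along the clip under both jaw pairs. |
| Chamber | Slide block | Set down at the predicted height under about 5 N. Final top view puts it within about 2 mm of the block's centre, along it. |
| Dish | Counter ring | Set down level under about 5 N. It is about 3 mm off the ring's centre, with 9 mm of room. |
| Slide box | Tray | Seated at the tray floor height. The release position matches the measured tray centre to about 1 mm. |

- **Bystanders:** Comparing top views from before and after showed no change around the rack, the oil bottle, the orange pen or the small pen.
- **Disagreements:** The top and wrist cameras differed by 2–5 mm in places, which is within the room each fit allowed. My automatic outline of the dish in the last top view was cut off by its search window, so I judged the dish's place from the before-and-after difference instead.
- **Not viewed:** I had used all 16 pictures, so the final check was numerical only.

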